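# Sort left-hand and right-hand board brackets

## Robot

A 7-joint arm with a two-finger parallel gripper is mounted at the origin on the work surface. World frame = base frame: x ahead of the robot, y to its left, z up, the work surface at z = 0. Lengths are in m, angles in rad, forces in N, time in s.
With the tool pointing down it reaches from about 0.4 to 0.875 m from the base axis. Payload 19.3 kg.
Tool frame: the origin (TCP) lies midway between the tips of the shut fingers; the grasp point (between the pads) lies bot.tcp_to_grasp behind it (bot.tcp_to_grasp is the distance from the TCP to the grasp point, in m); z points along the fingers, y is the line along which they close (so a half turn about z gives the same grasp; the last joint's range is limited). The gripper opens to 85 mm and grips with 20 to 120 N. Pads are 22 mm wide; open, the fingers measure 114 mm over their backs; the gripper's body (76 mm by 85 mm) begins 54 mm behind the grasp point. The pads swing forward as they close: fully open they stand 13 mm farther back than shut.
Start: joints at [1.042, 0.521, -0.036, 1.599, 0.021, 1.021, -0.113], TCP at [0.277, -0.56, 0.231] pointing down, gripper open.
Joint ranges: [-2.91, 2.91], [-0.3, 2.13], [-1.5, 1.42], [0.17, 2.43], [-1.26, 4.41], [0.16, 1.93], [-2.52, 2.52]. Speed limits (rad/s): [1.89, 1.89, 2.39, 2.39, 3.01, 3.01, 3.01].

## Interface

Orientations are given as [roll, pitch, yaw] about the fixed x, y, z axes, in that order (R = Rz(yaw) Ry(pitch) Rx(roll)).
In Python, from workcell import observe, imaging, bot gives the robot as it stands.
- The arm moves only by the tool send_rows, never from a script. Its argument "plan" is text: rows parted by semicolons, each of 7 numbers parted by spaces: the shift along the tool's x, y, z in m, then the turn, a rotation vector about the tool's x, y, z in degrees, then the finger opening in m, from 0 to 0.0854. In form: dx dy dz rx ry rz claw; .... A call has 1 to 10 rows; each row is the pose to reach, as a shift and turn from the pose commanded when the call began, along the tool's axes at that moment; what a row does not reach only later rows make up. A row lasts 1/12 s, in which the tool goes at most 41.7 mm and 7.16 degrees, less where a joint would pass 70% of its speed; a pose out of reach is approached as far as the arm can. A call with a gripper value outside its range is refused whole. The fingers move at their own pace and stop on an object; "grip_force" is the grip in N (left out, the last holds). Time passes only in rows, so rows that repeat a pose let the fingers close. It gives the time, the measured TCP pose, the force, the opening and the grip force at its end, in the units of the state.
- observe(): the state, without advancing time (a new reading comes with each control period).
- imaging.grab_frame(name): name is "scene" or "side" or "wrist"; returns a dict with "color" (480x640x3 uint8, red, green, blue), "fx", "fy", "cx", "cy" (pixels), "eye" and "orientation" of the camera in the world; the wrist camera has in their place "tool_from_camera" (4x4, takes a point from camera to tool coordinates, whose origin is the TCP and whose axes are the flange's). Camera axes: x right, y down, z forward; pixel columns grow to the right and rows downward; lengths in m; the calibration is good to about 2 mm. A picture is of the moment at which its call begins: read the wrist's pose just before it. There is no depth.
- bot.job_done(): hands the job in; it is judged then, once.
The state is a dict: "clock": time; "qpos": joint angles; "qd": joint speeds; "joint_efforts": joint torques, N m; "position": TCP position; "tool_rot": TCP orientation; "force": force on the tool from outside, world axes, zero at the start; "moment": the same for the moment, N m; "grip_width": finger opening in m; "finger_force": force on a finger pad.
Only numpy, scipy, OpenCV 4.12 (cv2) and the standard library are available. Lean on these libraries where they do the work, as an engineer would, in place of code of your own. Each camera call takes 0.05 s, during which the arm holds its last target. There are 200 camera calls.

## Task

Sort the two L-footed aluminium brackets on the electronics bench into their side bins: the left-hand one into the black bin on the robot's left, the right-hand one into the black bin on the robot's right. Leave each lying flat on its foot on the bin's floor, upright web on top. A bracket is left-hand if, seen from above with its long arm pointing away from you and its short arm at the far end, the short arm points left; the symmetrical T-footed bracket is neither.

Things in the scene. Friction and masses are not known exactly. Their poses are not given: they have to be found in the camera images.
- bracket_left: Left-hand bracket, bare aluminium, about 70 g, loose. Foot 4 mm thick, an L: long arm 80 x 22 mm along x; at its +x end (centred x = 30) a short arm 20 mm wide points to +y, reaching 46 mm from the centreline. Grip the upright web on the long arm's middle: 10 mm thick (y), 56 long (x), top 40 mm up, two dark holes. Origin: underside, below the web's centre; +z up. Any yaw.
- bracket_right: Right-hand bracket, bare aluminium, about 70 g, loose. Foot 4 mm thick, an L: long arm 80 x 22 mm along x; at its +x end (centred x = 30) a short arm 20 mm wide points to -y, reaching 46 mm from the centreline. Grip the upright web on the long arm's middle: 10 mm thick (y), 56 long (x), top 40 mm up, two dark holes. Origin: underside, below the web's centre; +z up. Any yaw.
- bin_left_in (a point): Centre of the inner floor of the left bin, an open black plastic tray fixed on the robot's left (+y side), turned up to 15 degrees. Outside 160 x 160 mm, inside 150 x 150, walls 5 mm thick, rim 35 mm above the table, inner floor 5 mm above it. Axes along its sides, z up. A bracket fits at any yaw near the middle.
- bin_right_in (a point): Centre of the inner floor of the right bin, an open black plastic tray fixed on the robot's right (-y side), turned up to 15 degrees. Outside 160 x 160 mm, inside 150 x 150, walls 5 mm thick, rim 35 mm above the table, inner floor 5 mm above it. Axes along its sides, z up. A bracket fits at any yaw near the middle.
Things that resemble listed ones, but are neither listed nor needed, are in the scene too. What is shaped like the part that bears bin_right_in but green is not meant.

How it is judged:
At the end, for the whole second after the job is handed in: The left-hand bracket stands at rest on the inner floor of the left bin and the right-hand bracket on the inner floor of the right bin: origin inside the bin's walls (within 75 mm of its centre along both sides) and at most 8 mm above the inner floor, web upright within about 10 degrees (x of bracket_left in the frame of bin_left_in between -0.075 and 0.075 m and y of bracket_left in the frame of bin_left_in between -0.075 and 0.075 m and z of bracket_left in the frame of bin_left_in between -0.005 and 0.008 m and angle between each of bracket_left, bracket_right's own z axis and vertical below 0.17 rad and linear speed of each of bracket_left, bracket_right below 0.02 m/s and x of bracket_right in the frame of bin_right_in between -0.075 and 0.075 m and y of bracket_right in the frame of bin_right_in between -0.075 and 0.075 m and z of bracket_right in the frame of bin_right_in between -0.005 and 0.008 m); the robot touches nothing.
It also fails if it takes over 50 s, if anything falls off the work surface, if the arm or the gripper's body presses on something with over 40 N, if the wrist force passes 120 N, or if a joint passes its speed limit or range.

## Working session

There is one attempt and no reset: what is moved stays moved. The work goes in short steps, Python scripts to look and compute and a tool call to move; the robot and the scene stay as the last step left them, time stands still between calls to the robot, and variables do not carry over. Pictures are saved under pics/ and viewed, at most 10 in all, crops included, and the job is handed in when it is done.

Besides the shell and the picture viewer there is one more tool, called after "Call:" as a command line: name --argument value ..., lists and objects as JSON in quotes. send_rows: Moves the arm, as the interface text tells. Its arguments: {"type":"object","properties":{"plan":{"type":"string"},"grip_force":{"type":"number"}},"required":["plan"]}

```bash
mkdir -p pics; ls
python3 - <<'E'
from workcell import observe, imaging, bot
import cv2,pickle
s=observe(); print(s["clock"],s["position"],s["tool_rot"],bot.tcp_to_grasp,s["grip_width"])
F={}
for n in("scene","side"):
    f=imaging.grab_frame(n);F[n]=f
    print(n,f["fx"],f["cx"],f["cy"],f["eye"],f["orientation"])
    cv2.imwrite(f"pics/{n}0.png",f["color"][:,:,::-1])
pickle.dump(F,open("f0.pkl","wb"))
E
```

```text
pics
0.0 [ 0.27658974 -0.56012261  0.23073005] [-3.14050799e+00  1.19193794e-04  4.58768108e-01] 0.0187 0.08552035564010955
scene 543.6579291897797 325.2430717744978 238.6598685053234 [ 0.90365602 -0.69311     0.91935483] [-2.38112529 -0.01485796  0.56986831]
side 452.4350675522276 318.8733155955622 243.9840409563813 [0.19363555 0.57048448 0.7380127 ] [-2.40946432  0.00822029 -2.72951371]
```

View pics/scene0.png

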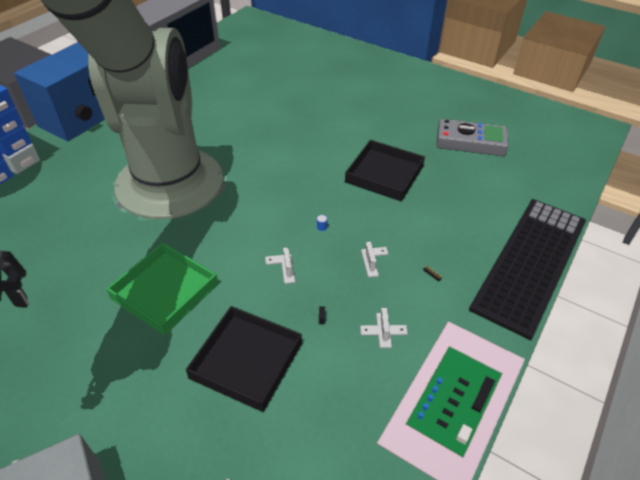

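View pics/side0.png

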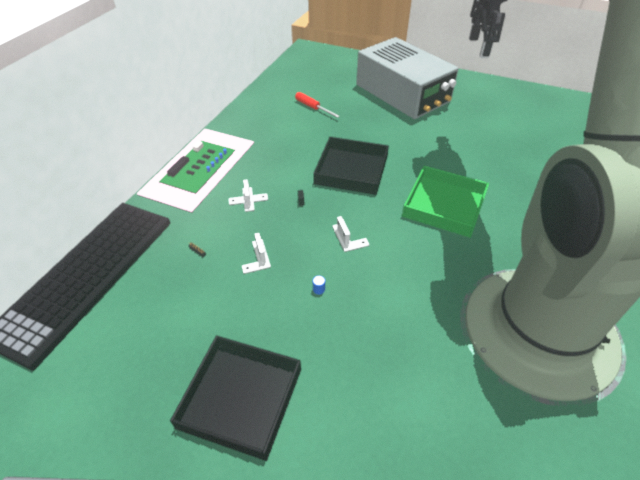

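The scene view shows the black bins at (385,170) (left) and (245,357) (right), with the green decoy at (163,287). Bracket A at (287,266) has its short arm at the far end pointing left, so it looks left-handed. B at (372,260) looks right-handed, and the T-foot is at (384,329). The side view agrees: A is at (345,238), B at (260,252) and T at (248,198).

```bash
cat > h.py <<'E'
import numpy as np,cv2,pickle
from scipy.spatial.transform import Rotation as R
def cast(f,px,z,T=None):
    px=np.atleast_2d(np.float64(px))
    d=np.c_[(px[:,0]-f["cx"])/f["fx"],(px[:,1]-f["cy"])/f["fy"],np.ones(len(px))]
    if T is None: M=R.from_euler("xyz",f["orientation"]).as_matrix();e=np.array(f["eye"])
    else: M=T[:3,:3];e=T[:3,3]
    d=d@M.T
    return (e+d*((z-e[2])/d[:,2])[:,None])[:,:2]
def wristT(s,f):
    T=np.eye(4);T[:3,:3]=R.from_euler("xyz",s["tool_rot"]).as_matrix();T[:3,3]=s["position"]
    return T@np.array(f["tool_from_camera"])
def comps(mask,amin):
    n,l,st,c=cv2.connectedComponentsWithStats(mask.astype(np.uint8))
    return [(st[i],c[i],l==i) for i in range(1,n) if st[i,4]>amin]
E
python3 - <<'E'
from h import *
F=pickle.load(open("f0.pkl","rb"))
for n,boxes in(("scene",[(340,135,430,205),(180,300,310,415)]),("side",[(165,330,305,460),(308,132,395,200)])):
    f=F[n];c=f["color"];hsv=cv2.cvtColor(c,cv2.COLOR_RGB2HSV)
    for b in boxes:
        m=np.zeros(c.shape[:2],bool);m[b[1]:b[3],b[0]:b[2]]=1
        k=comps(m&(c.max(2)<62),300); k=max(k,key=lambda a:a[0][4])
        cnt=cv2.findContours(k[2].astype(np.uint8),0,2)[0][0]
        hull=cv2.convexHull(cnt)[:,0]
        P=cast(f,hull,0.035).astype(np.float32)
        r=cv2.minAreaRect(P); print(n,"bin",k[0][:4],r)
    m=(hsv[...,1]<60)&(c.min(2)>130); 
    for st,ce,_ in comps(m,60):
        if st[4]<2500 : print(n,st,ce.round(),cast(f,ce,.015).round(3))
c=F["scene"]["color"][235:355,255:415];
d=F["side"]["color"][175:285,215:380]
o=np.zeros((600,800,3),np.uint8)
a=cv2.resize(c,None,fx=2.4*1.0,fy=2.4,interpolation=3);b=cv2.resize(d,None,fx=2.4,fy=2.4,interpolation=3)
o[:a.shape[0],:a.shape[1]]=a;o[300:300+b.shape[0],:b.shape[1]]=b
cv2.imwrite("pics/z.png",o[:,:400,::-1])
E
```

```text
scene bin [345 141  79  60] ((0.4538332223892212, 0.3159409165382385), (0.16612792015075684, 0.18989437818527222), 5.625461101531982)
scene bin [187 307 115 105] ((0.4980683922767639, -0.3107864260673523), (0.16740372776985168, 0.16928008198738098), 8.324564933776855)
scene [214   0   9  22 141] [218.  10.] [[-0.537  0.822]]
scene [230   0  21  14 193] [238.   5.] [[-0.503  0.905]]
scene [  0  12  58  28 614] [29. 26.] [[-1.004  0.339]]
scene [155  30  14  36 286] [161.  43.] [[-0.526  0.512]]
scene [ 38  33  39  22 444] [58. 44.] [[-0.815  0.311]]
scene [440 121  67  25 342] [464. 135.] [[0.559 0.594]]
scene [623 127  17  28 320] [633. 141.] [[0.968 0.833]]
scene [ 115  167   55   50 1213] [138. 198.] [[-0.006 -0.099]]
scene [361 241  27  36 463] [372. 258.] [[0.57  0.046]]
scene [265 247  30  37 467] [283. 264.] [[ 0.415 -0.079]]
scene [360 308  48  40 788] [383. 329.] [[ 0.681 -0.106]]
scene [621 312  19  67 339] [633. 345.] [[1.107 0.129]]
scene [457 424  15  20 186] [464. 433.] [[ 0.899 -0.219]]
scene [   0  435   89   45 2419] [ 50. 464.] [[ 0.35  -0.637]]
side bin [174 338 122
[... 778 characters left out ...]
  67] [ 19. 318.] [[0.903 0.373]]
side [ 22 318  12  10  65] [ 27. 322.] [[0.882 0.373]]
side [  4 323  12   9  67] [  9. 327.] [[0.904 0.394]]
side [ 31 322  12  10  69] [ 36. 326.] [[0.86  0.373]]
side [ 592  325   34   75 1578] [609. 363.] [[-0.113  0.033]]
side [ 13 327  12  10  69] [ 18. 331.] [[0.882 0.394]]
side [ 40 327  12   9  72] [ 45. 331.] [[0.837 0.373]]
side [ 21 331  13  10  74] [ 27. 336.] [[0.859 0.394]]
side [  3 337  12   9  70] [  8. 341.] [[0.882 0.416]]
side [ 31 336  12   9  68] [ 36. 340.] [[0.837 0.394]]
side [ 12 341  12  10  75] [ 18. 345.] [[0.86  0.415]]
side [ 21 345  13  10  73] [ 27. 350.] [[0.837 0.415]]
side [  3 477  59   3 112] [ 27. 478.] [[0.669 0.572]]
```

View pics/z.png

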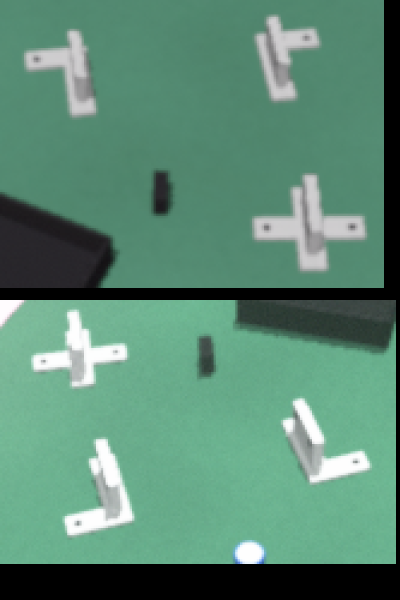

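The zoom confirms that A (top left in the scene crop) is left-handed, B (top right) is right-handed and the T is at the bottom right. I'll move above A now and take a close look with the wrist camera.

Call:
send_rows --plan "0.35 -0.385 -0.05 0 0 0 0.085;0.35 -0.385 -0.05 0 0 0 0.085;0.35 -0.385 -0.05 0 0 0 0.085;0.35 -0.385 -0.05 0 0 0 0.085;0.35 -0.385 -0.05 0 0 0 0.085;0.35 -0.385 -0.05 0 0 0 0.085;0.35 -0.385 -0.05 0 0 0 0.085;0.35 -0.385 -0.05 0 0 0 0.085;0.35 -0.385 -0.05 0 0 0 0.085;0.35 -0.385 -0.05 0 0 0 0.085"

```text
clock: 0.93
position: [0.3909, -0.1597, 0.2714]
tool_rot: [3.141, 0.0, 0.459]
force: [2.1, -0.2, -0.0]
grip_width: 0.0845
finger_force: 0.0
```

Call:
send_rows --plan "0.08 -0.075 0 0 0 0 0.085;0.08 -0.075 0 0 0 0 0.085;0.08 -0.075 0 0 0 0 0.085;0.08 -0.075 0 0 0 0 0.085;0.08 -0.075 0 0 0 0 0.085;0.08 -0.075 0 0 0 0 0.085"

```text
clock: 1.43
position: [0.4292, -0.0596, 0.2709]
tool_rot: [-3.142, 0.001, 0.458]
force: [0.0, -1.1, 0.4]
grip_width: 0.0849
finger_force: 0.0
```

```bash
cat > look.py <<'E'
import sys
from h import *
from workcell import observe,imaging
s=observe();f=imaging.grab_frame("wrist");T=wristT(s,f)
pickle.dump((s,f),open("w.pkl","wb"))
print(s["clock"],s["position"],s["tool_rot"],"cam",T[:3,3],f["fx"])
c=f["color"];hsv=cv2.cvtColor(c,cv2.COLOR_RGB2HSV)
m=(hsv[...,1]<70)&(c.min(2)>110)
for st,ce,l in comps(m,300): print(st,ce.round(),cast(f,ce,.01,T).round(3))
cv2.imwrite(f"pics/{sys.argv[1]}.png",c[:,:,::-1])
E
python3 look.py w1
```

```text
1.4333 [ 0.4291784  -0.05957942  0.27094647] [-3.14150761e+00  6.84117401e-04  4.58415928e-01] cam [ 0.49439149 -0.02829755  0.41402503] 351.3969630671096
[ 239    0   91   62 2838] [281.  32.] [[0.567 0.05 ]]
[ 424    0   81   50 1595] [460.  16.] [[ 0.66  -0.105]]
[188 148  20  20 309] [198. 158.] [[0.412 0.083]]
[ 292  191   71   62 1857] [323. 216.] [[ 0.414 -0.073]]
[156 300  50  62 858] [179. 330.] [[0.195 0.027]]
[432 300  49  62 861] [458. 330.] [[ 0.356 -0.298]]
[ 197  371   45   57 1173] [219. 400.] [[ 0.116 -0.06 ]]
```

View pics/w1.png

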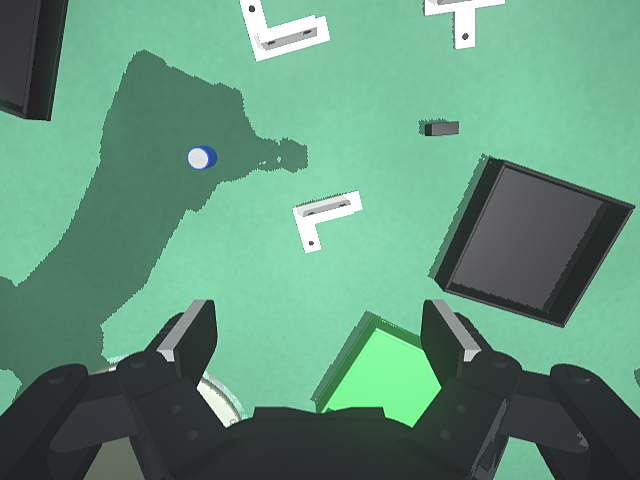

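The wrist view shows bracket A (L-shape) around (326,218) with its corner at (295,210), B at (285,30), the T at (460,15), and the right black bin at (535,240).

Run:
```python
from h import *
s,f=pickle.load(open("w.pkl","rb"));c=f["color"]
a=cv2.resize(c[180:260,280:370],None,fx=6,fy=6,interpolation=2)
b=cv2.resize(c[0:70,230:340],None,fx=4.5,fy=4.5,interpolation=2)
o=np.zeros((480,540+10,3),np.uint8);o[:,:540]=a
o2=np.zeros((600,800,3),np.uint8);a=cv2.resize(a,None,fx=.55,fy=.55)
o2[:a.shape[0],:a.shape[1]]=a;o2[280:280+b.shape[0],:b.shape[1]]=b
cv2.imwrite("pics/z2.png",o2[:,:500,::-1])
```

```text
(no output)
```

View pics/z2.png

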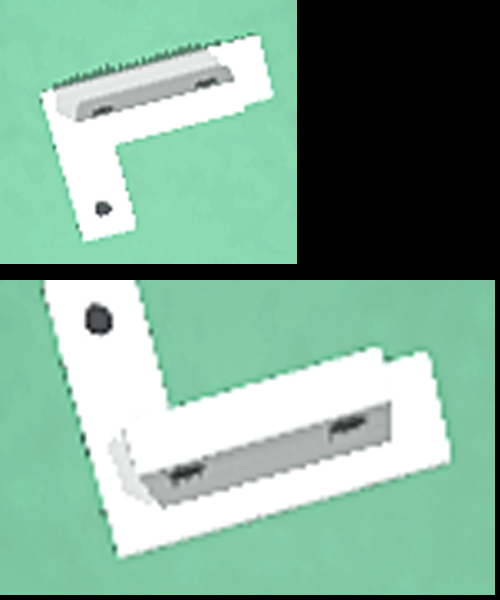

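```bash
python3 - <<'E'
from h import *
s,f=pickle.load(open("w.pkl","rb"));T=wristT(s,f)
yt=s["tool_rot"][2]
for n,px in dict(A=[(292.7,208.2),(358.8,190.9),(362.4,209.4)],B=[(256.2,61.3),(330,40.2),(325.6,16)]).items():
    P=cast(f,px,.003,T);d=P[0]-P[1];u=d/np.linalg.norm(d)
    o=(P[1]+P[2])/2+.04*u
    yaw=np.arctan2(u[1],u[0])
    print(n,"long",np.linalg.norm(d),"wid",np.linalg.norm(P[1]-P[2]),"O",o,"yaw",np.degrees(yaw))
    # tool delta: tool y must be perpendicular to web => tool x along long axis
    dy=(yaw-yt+np.pi/2)%np.pi-np.pi/2
    dw=o-s["position"][:2];M=R.from_euler("xyz",s["tool_rot"]).as_matrix()
    print("tool shift",M.T@np.r_[dw,0],"world turn deg",np.degrees(dy))
E
python3 -c "from workcell import observe;print(observe()['qpos'])"
```

```text
A long 0.08059949376653572 wid 0.022625630617724827 O [ 0.42323071 -0.0753441 ] yaw 131.09419011514174
tool shift [-1.23099329e-02  1.15050228e-02  7.44304378e-06] world turn deg -75.17110783485475
B long 0.08053685150895817 wid 0.02263351926315468 O [0.56687343 0.04035698] yaw 130.59636112351956
tool shift [ 1.67703282e-01 -2.86845228e-02 -1.12289396e-04] world turn deg -75.66893682647692
[ 0.28922235  0.17804493 -0.32706235  2.01200859  0.06972486  0.96237708
 -1.18623119]
```

Call:
send_rows --plan "-0.012 0.0115 0.15 0 0 75 0.085;-0.012 0.0115 0.15 0 0 75 0.085;-0.012 0.0115 0.15 0 0 75 0.085;-0.012 0.0115 0.15 0 0 75 0.085;-0.012 0.0115 0.15 0 0 75 0.085;-0.012 0.0115 0.15 0 0 75 0.085;-0.012 0.0115 0.15 0 0 75 0.085;-0.012 0.0115 0.15 0 0 75 0.085;-0.012 0.0115 0.15 0 0 75 0.085;-0.012 0.0115 0.15 0 0 75 0.085"

```text
clock: 2.32
position: [0.4236, -0.0759, 0.1212]
tool_rot: [3.141, -0.0, -0.8]
force: [0.3, 0.5, -1.0]
grip_width: 0.0848
finger_force: 0.0
```

Call:
send_rows --plan "0 0 0.04 0 0 3.5 0.085;0 0 0.08 0 0 3.5 0.085;0 0 0.1 0 0 3.5 0.085;0 0 0.109 0 0 3.5 0.085;0 0 0.109 0 0 3.5 0.085;0 0 0.109 0 0 3.5 0.0;0 0 0.109 0 0 3.5 0.0;0 0 0.109 0 0 3.5 0.0;0 0 0.109 0 0 3.5 0.0;0 0 0.109 0 0 3.5 0.0" --grip_force 50

```text
clock: 3.15
position: [0.4243, -0.0747, 0.0129]
tool_rot: [-3.141, -0.001, -0.852]
force: [-0.3, 0.9, 0.5]
grip_width: 0.0247
finger_force: 0.0
```

Call:
send_rows --plan "0 0 0 0 0 0 0;0 0 0 0 0 0 0;0 0 0 0 0 0 0;0 0 0 0 0 0 0;0 0 0 0 0 0 0"

```text
clock: 3.57
position: [0.4241, -0.0746, 0.0127]
tool_rot: [-3.141, -0.0, -0.852]
force: [-1.0, 0.7, 14.6]
grip_width: 0.0094
finger_force: 49.0
```

Call:
send_rows --plan "0 0 -0.03 0 0 0 0;0 0 -0.07 0 0 0 0;0 0 -0.11 0 0 0 0;-0.025 -0.025 -0.13 0 0 -7 0;-0.05 -0.05 -0.14 0 0 -14 0;-0.08 -0.08 -0.14 0 0 -21 0;-0.11 -0.11 -0.14 0 0 -28 0;-0.14 -0.14 -0.14 0 0 -35 0;-0.17 -0.17 -0.14 0 0 -42 0;-0.2 -0.2 -0.14 0 0 -49 0"

```text
clock: 4.4
position: [0.4421, 0.2059, 0.1525]
tool_rot: [-3.142, -0.0, 0.009]
force: [1.6, 0.1, 0.2]
grip_width: 0.0088
finger_force: 49.3
```

```bash
python3 look.py w2
```

```text
4.4 [0.44212836 0.20587973 0.15248676] [-3.14150042e+00 -4.43254021e-04  8.93414469e-03] cam [0.51473826 0.20538647 0.29564784] 351.3969630671096
[ 458   13  155  102 6007] [530.  61.] [[0.568 0.051]]
[ 286  214   66  189 7749] [319. 295.] [[0.378 0.204]]
[465 252  27  26 545] [478. 265.] [[0.408 0.067]]
[375 331  38  17 431] [393. 337.] [[0.336 0.136]]
[526 448  27  32 582] [539. 466.] [[ 0.183 -0.029]]
[ 86 455  20  25 353] [ 95. 467.] [[0.177 0.438]]
```

View pics/w2.png

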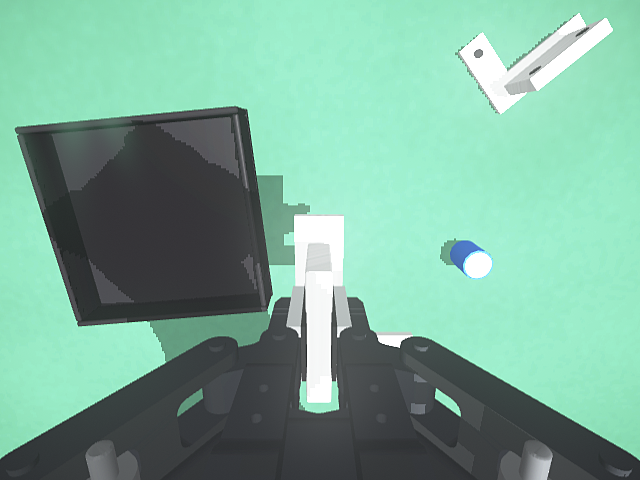

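The bracket is held upright. The left bin's rim corners are at about (17,130), (237,108), (267,308) and (80,325).

Run:
```python
from h import *
s,f=pickle.load(open("w.pkl","rb"));T=wristT(s,f)
P=cast(f,[(17,130),(237,108),(267,308),(80,325)],.035,T)
print(P.round(3),P.mean(0),np.linalg.norm(P-np.roll(P,-1,0),axis=1))
d=P[0]-P[1]; print(np.degrees(np.arctan2(d[1],d[0])))
```

```text
[[0.516 0.419]
 [0.532 0.263]
 [0.378 0.247]
 [0.361 0.404]] [0.44665594 0.33311652] [0.15761984 0.15497281 0.15772774 0.15618684]
95.83474437334142
```

Call:
send_rows --plan "0 -0.035 0 0 0 -5.3 0;0.002 -0.07 0 0 0 -5.3 0;0.004 -0.105 0 0 0 -5.3 0;0.005 -0.132 0 0 0 -5.3 0;0.005 -0.132 0.03 0 0 -5.3 0;0.005 -0.132 0.07 0 0 -5.3 0;0.005 -0.132 0.1 0 0 -5.3 0;0.005 -0.132 0.12 0 0 -5.3 0;0.005 -0.132 0.13 0 0 -5.3 0;0.005 -0.132 0.134 0 0 -5.3 0"

```text
clock: 5.28
position: [0.4461, 0.335, 0.0176]
tool_rot: [3.139, 0.002, 0.095]
force: [-23.2, -16.0, 75.6]
grip_width: 0.0093
finger_force: 60.6
```

Call:
send_rows --plan "0 0 0 0 0 0 0;0 0 0 0 0 0 0"

```text
clock: 5.45
position: [0.4475, 0.3361, 0.0191]
tool_rot: [-3.141, -0.001, 0.095]
force: [0.9, -0.6, -0.1]
grip_width: 0.0092
finger_force: 49.4
```

Call:
send_rows --plan "0 0 0.001 0 0 0 0.045;0 0 0.001 0 0 0 0.045;0 0 0.001 0 0 0 0.045;0 0 0.001 0 0 0 0.045;0 0 0.001 0 0 0 0.045;0 0 -0.03 0 0 0 0.045;0 0 -0.07 0 0 0 0.045;0 0 -0.11 0 0 0 0.045;0 0 -0.15 0 0 0 0.045;0 0 -0.15 0 0 0 0.045"

```text
clock: 6.28
position: [0.4494, 0.3378, 0.1753]
tool_rot: [-3.136, -0.008, 0.095]
force: [1.8, 0.6, 1.0]
grip_width: 0.0454
finger_force: 0.0
```

```bash
python3 look.py w3;python3 -c "from workcell import observe;print(observe()['qpos'])"
```

```text
6.2833 [0.44941445 0.33777686 0.17529641] [-3.13630643 -0.00772806  0.09496035] cam [0.5207329  0.34272691 0.31898426] 351.3969630671096
[    0     0   120   160 12529] [51. 82.] [[0.543 0.565]]
[ 613   83   27   73 1026] [630. 114.] [[0.564 0.091]]
[  283   137   124   205 16021] [347. 215.] [[0.456 0.313]]
[596 279  25  23 446] [608. 290.] [[0.408 0.058]]
[231 288  31  54 664] [246. 313.] [[0.35 0.4 ]]
[-0.56776749  0.49779436 -0.24960427  1.82508899  0.16128515  0.83177294
 -2.37229053]
```

View pics/w3.png

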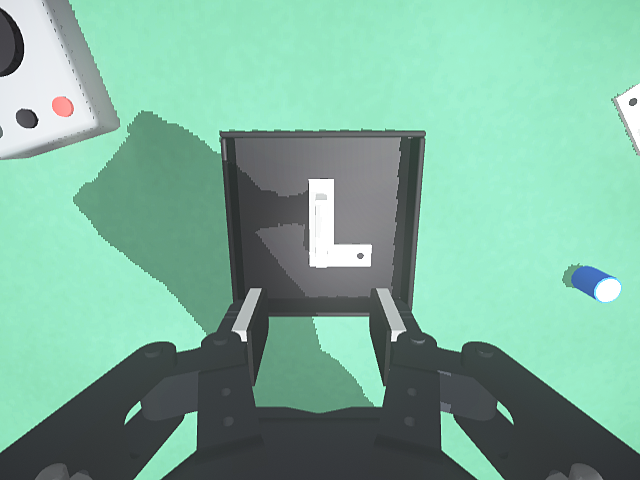

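Bracket A lies flat, centred in the left bin at about (325,230). Next is B.

Call:
send_rows --plan "0.01 0.03 0 0 0 7 0.085;0.02 0.07 0 0 0 14 0.085;0.03 0.105 0 0 0 21 0.085;0.04 0.14 0.02 0 0 28 0.085;0.05 0.175 0.03 0 0 35 0.085;0.06 0.21 0.04 0 0 42 0.085;0.07 0.245 0.05 0 0 49 0.085;0.08 0.28 0.055 0 0 54.8 0.085;0.089 0.307 0.055 0 0 54.8 0.085;0.089 0.307 0.055 0 0 54.8 0.085"

```text
clock: 7.17
position: [0.566, 0.0324, 0.1122]
tool_rot: [3.139, -0.002, -0.868]
force: [0.2, -0.8, -0.8]
grip_width: 0.085
finger_force: 0.0
```

Call:
send_rows --plan "0 0 0 0 0 0 0.085;0 0 0 0 0 0 0.085"

```text
clock: 7.33
position: [0.5644, 0.0393, 0.1125]
tool_rot: [3.141, 0.001, -0.86]
force: [-1.0, 0.7, -0.1]
grip_width: 0.0847
finger_force: 0.0
```

Run:
```python
from h import *
from workcell import observe
s=observe();M=R.from_euler("xyz",s["tool_rot"]).as_matrix();p=s["position"]
print(s["qpos"],p,np.degrees(s["tool_rot"]),M.T@(np.array([.5669,.0404,.0127])-p))
```

```text
[-0.31148665  0.595064    0.19326789  1.86524486 -0.16877243  0.69813917
 -2.45213423] [0.56442155 0.03926508 0.11254989] [ 1.79955078e+02  4.89564762e-02 -4.92996116e+01] [ 0.00084111 -0.00269736  0.09984712]
```

Call:
send_rows --plan "0.001 -0.0025 0.03 0 0 0 0.085;0.001 -0.0025 0.06 0 0 0 0.085;0.001 -0.0025 0.08 0 0 0 0.085;0.001 -0.0025 0.092 0 0 0 0.085;0.001 -0.0025 0.1 0 0 0 0.085;0.001 -0.0025 0.1 0 0 0 0.085"

```text
clock: 7.83
position: [0.5669, 0.0402, 0.0122]
tool_rot: [3.14, 0.001, -0.86]
force: [-0.6, -1.5, -0.1]
grip_width: 0.0851
finger_force: 0.0
```

```bash
python3 -c "
from workcell import observe;s=observe();print(s['qpos'],s['position'],s['tool_rot'])"
```

```text
[-0.27589871  0.76001357  0.14348702  1.88921843 -0.20442206  0.50796336
 -2.42308911] [0.56686516 0.04018173 0.01217392] [ 3.14038256e+00  9.88455197e-04 -8.60088732e-01]
```

Call:
send_rows --plan "0 0 0 0 0 0 0;0 0 0 0 0 0 0;0 0 0 0 0 0 0;0 0 0 0 0 0 0;0 0 0 0 0 0 0;0 0 0 0 0 0 0;0 0 0 0 0 0 0;0 0 0 0 0 0 0;0 0 0 0 0 0 0;0 0 0 0 0 0 0"

```text
clock: 8.67
position: [0.5677, 0.0396, 0.0136]
tool_rot: [-3.141, -0.0, -0.861]
force: [-1.2, 0.1, 7.0]
grip_width: 0.0089
finger_force: 49.3
```

Call:
send_rows --plan "0 0 -0.03 0 0 0 0;0 0 -0.07 0 0 0 0;0 0 -0.11 0 0 -4 0;0.01 0.02 -0.13 0 0 -11 0;0.025 0.05 -0.14 0 0 -18 0;0.04 0.08 -0.14 0 0 -25 0;0.057 0.11 -0.14 0 0 -32 0;0.075 0.145 -0.14 0 0 -39 0;0.09 0.175 -0.14 0 0 -46 0;0.109 0.21 -0.14 0 0 -53 0"

```text
clock: 9.5
position: [0.479, -0.1796, 0.1533]
tool_rot: [-3.141, -0.0, 0.067]
force: [1.6, -1.4, -0.5]
grip_width: 0.0089
finger_force: 48.9
```

```bash
python3 look.py w4
```

```text
9.5 [ 0.47895029 -0.17961669  0.15333203] [-3.14143825e+00 -2.48027908e-04  6.67612134e-02] cam [ 0.55142923 -0.17589239  0.29647886] 351.3969630671096
[  378   123   173   149 16646] [453. 183.] [[ 0.521 -0.287]]
[ 286  216   66  188 7625] [319. 296.] [[ 0.414 -0.185]]
[226 332  36  15 367] [245. 337.] [[ 0.367 -0.119]]
[526 449  27  31 559] [539. 467.] [[ 0.233 -0.429]]
[ 86 455  19  25 335] [ 95. 468.] [[0.199 0.037]]
```

View pics/w4.png

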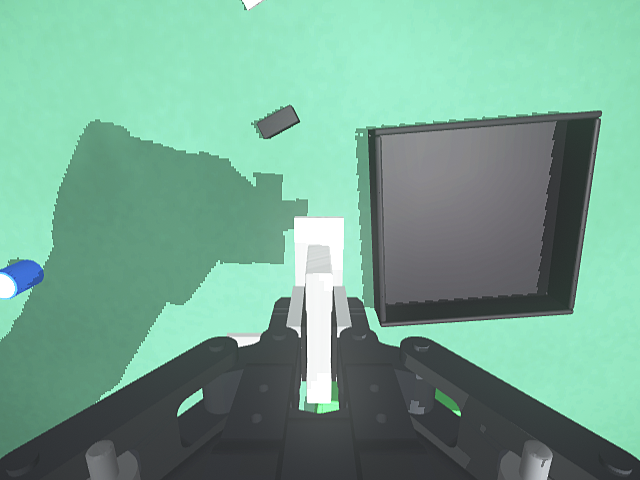

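Bracket B is held upright. The right bin's outer rim corners are at about (371,134), (600,112), (574,312) and (380,325).

Run:
```python
from h import *
s,f=pickle.load(open("w.pkl","rb"));T=wristT(s,f)
P=cast(f,[(373,134),(600,112),(574,312),(380,325)],.035,T)
print(P.round(3),P.mean(0),np.linalg.norm(P-np.roll(P,-1,0),axis=1))
d=P[0]-P[1]; print(np.degrees(np.arctan2(d[1],d[0]))-90)
d=P[1]-P[2]; print(np.degrees(np.arctan2(d[1],d[0])))
o=P.mean(0);M=R.from_euler("xyz",s["tool_rot"]).as_matrix()
print(M.T@np.r_[o-s["position"][:2],0],np.degrees(s["tool_rot"][2]))
```

```text
[[ 0.554 -0.214]
 [ 0.58  -0.371]
 [ 0.425 -0.396]
 [ 0.403 -0.237]] [ 0.49051498 -0.30454643] [0.15886016 0.15630095 0.16020533 0.15364539]
9.15036698963091
9.048832255091673
[ 3.20465135e-03  1.25422929e-01 -1.85712876e-05] 3.8251357646353985
```

Call:
send_rows --plan "0 0.035 0 0 0 -5.2 0;0.002 0.07 0 0 0 -5.2 0;0.003 0.105 0 0 0 -5.2 0;0.003 0.13 0 0 0 -5.2 0;0.003 0.13 0.03 0 0 -5.2 0;0.003 0.13 0.06 0 0 -5.2 0;0.003 0.13 0.09 0 0 -5.2 0;0.003 0.13 0.11 0 0 -5.2 0;0.003 0.13 0.12 0 0 -5.2 0;0.003 0.13 0.125 0 0 -5.2 0"

```text
clock: 10.38
position: [0.49, -0.3079, 0.0269]
tool_rot: [-3.14, 0.002, 0.15]
force: [-0.4, 0.4, -0.7]
grip_width: 0.0091
finger_force: 49.0
```

Call:
send_rows --plan "0 0 0.003 0 0 0 0;0 0 0.006 0 0 0 0;0 0 0.008 0 0 0 0;0 0 0.008 0 0 0 0;0 0 0.008 0 0 0 0"

```text
clock: 10.8
position: [0.4909, -0.3085, 0.0208]
tool_rot: [3.141, -0.001, 0.151]
force: [-0.1, 0.3, -0.3]
grip_width: 0.0093
finger_force: 49.0
```

Call:
send_rows --plan "0 0 0.001 0 0 0 0;0 0 0.002 0 0 0 0;0 0 0.002 0 0 0 0.045;0 0 0.002 0 0 0 0.045;0 0 0.002 0 0 0 0.045;0 0 0.002 0 0 0 0.045;0 0 0.002 0 0 0 0.045;0 0 -0.03 0 0 0 0.045;0 0 -0.07 0 0 0 0.045;0 0 -0.11 0 0 0 0.045"

```text
clock: 11.63
position: [0.4898, -0.308, 0.1309]
tool_rot: [-3.14, 0.002, 0.151]
force: [0.3, -0.4, -0.0]
grip_width: 0.0448
finger_force: 0.0
```

Call:
send_rows --plan "0 0 -0.04 0 0 0 0.045;0 0 -0.06 0 0 0 0.045;0 0 -0.06 0 0 0 0.045;0 0 -0.06 0 0 0 0.045"

```text
clock: 11.97
position: [0.4909, -0.3086, 0.1913]
tool_rot: [3.14, -0.002, 0.151]
force: [0.4, -0.0, -1.2]
grip_width: 0.0451
finger_force: 0.0
```

Run:
```python
from h import *
from workcell import imaging
w=imaging.grab_frame("wrist")["color"];d=imaging.grab_frame("side")["color"]
o=np.hstack([cv2.resize(w,(400,300)),cv2.resize(d[320:470,150:350],(400,300))])
cv2.imwrite("pics/end.png",o[:,:,::-1])
```

```text
(no output)
```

View pics/end.png

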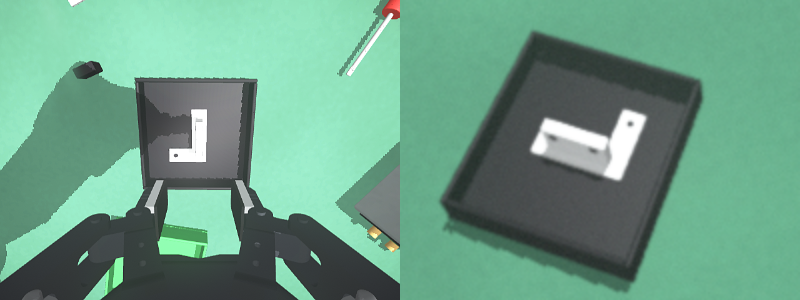

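Both brackets lie flat with the web up: B in the right bin (wrist view, about (195,135)) and A in the left bin (side crop, about (590,145)). The arm is clear of everything.

```bash
python3 -c "
from workcell import bot;print(bot.job_done())"
```

```text
the job is handed in; nothing more can be done
None
```

The left-hand bracket is in the left black bin and the right-hand one in the right black bin, both flat on their feet with the web up in the last pictures; the job is handed in at about 12 s on the clock, with no verdict returned.

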